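# Snap the bezel studs of a desk clock home in crossing order

## Robot

A 7-joint arm with a two-finger parallel gripper is mounted at the origin on the work surface. World frame = base frame: x ahead of the robot, y to its left, z up, the work surface at z = 0. Lengths are in m, angles in rad, forces in N, time in s.
With the tool pointing down it reaches from about 0.4 to 0.85 m from the base axis. Payload 4.5 kg.
Tool frame: the origin (TCP) lies at the very end of the fingers, on their centre line; the grasp point (between the pads) lies 19 mm behind it; z points along the fingers, y is the line along which they close (so a half turn about z gives the same grasp; the last joint's range is limited). The gripper opens to 88 mm and grips with 3 to 60 N. Pads are 18 mm wide; open, the fingers measure 123 mm over their backs; the gripper's body (75 mm by 187 mm) begins 45 mm behind the grasp point.
Start: joints at [1.148, 0.689, -0.195, 1.565, 0.157, 0.902, -0.215], TCP at [0.276, -0.561, 0.239] pointing down, gripper open.
Joint ranges: [-3.01, 3.01], [-0.46, 2.08], [-1.47, 1.51], [0.13, 2.56], [-1, 4.14], [0.04, 2.09], [-2.66, 2.66]. Speed limits (rad/s): [2.57, 2.57, 3.14, 3.14, 3.14, 3.14, 3.14].

## Interface

Orientations are given as a unit quaternion [x, y, z, w].
In Python, from plant import r gives the robot as it stands. The module is installed in compiled form; this text tells all that it offers.
- The arm moves only by the shell command python3 -m pendant 'ROWS' [FORCE]. ROWS is JSON, one flat list of numbers, 7 for each row, row after row: the opening, from 0 (shut) to 1 (fully open), then the shift along the tool's x, y, z scaled (see below), then the turn, a rotation vector about the tool's x, y, z scaled (see below). A call has 1 to 12 rows; each row is the pose to reach, as a shift and turn from the pose commanded when the call began, along the tool's axes at that moment; what a row does not reach only later rows make up. The controller multiplies each number of a shift by 0.15 m and each number of a turn by pi/2 rad. A row lasts 1/10 s, in which the tool goes at most 50 mm and 8.59 degrees, less where a joint would pass 70% of its speed; a pose out of reach is approached as far as the arm can. A call with a number of a shift or a turn outside -1 to 1 is refused whole. A call with a gripper value outside its range is refused whole. The fingers move at their own pace and stop on an object; FORCE is the grip in N (left out, the last holds). Time passes only in rows, so rows that repeat a pose let the fingers close. It gives the time, the measured TCP pose, the force, the opening and the grip force at its end, in the units of the state.
- r.get_state(): the state, without advancing time (a new reading comes with each control period).
- r.snapshot(name): name is "scene" or "top" or "wrist"; returns a dict with "img" (420x560x3 uint8, red, green, blue), "mtx" (3x3 intrinsics, pixels), "k1" (the pictures are not rectified: a ray, as slopes to the right and down, at radius r is drawn at 1 + k1 r^2 times it, then the intrinsics apply), "cam_to_world" (4x4, takes a point from camera to world coordinates). Camera axes: x right, y up, looking along -z (the intrinsics and any distortion apply to the point x, -y, -z); pixel columns grow to the right and rows downward; lengths in m; the calibration is good to about 2 mm. A picture is of the moment at which its call begins. There is no depth.
- r.finish_job(): hands the job in; it is judged then, once.
The state is a dict: "clock": time; "q": joint angles; "qd": joint speeds; "joint_torque": joint torques, N m; "tool_pos": TCP position; "eef_rot": TCP orientation; "contact_force": force on the tool from outside, world axes, zero at the start; "moment": the same for the moment, N m; "opening": opening from 0.0 (shut) to 1.0 (fully open); "finger_force": force on a finger pad.
Only numpy, scipy, OpenCV 4.12 (cv2) and the standard library are available. Lean on these libraries where they do the work, as an engineer would, in place of code of your own. Each camera call takes 0.05 s, during which the arm holds its last target. There are 200 camera calls.

## Task

Fasten the bezel of the desk clock that lies face up on the watchmaker's bench: press its four snap studs with the fingertips, gently and one after another, each fully home, in crossing order - first the red one at 12 o'clock, then 6 o'clock, then 3 o'clock, then 9 o'clock. Only press: do not lift, tilt or shift the clock, leave the loupe standing on its dial, and do not disturb the other things on the bench.

Things in the scene. Friction and masses are not known exactly. Their poses are not given: they have to be found in the camera images.
- clock: loose desk clock lying face up on the bench mat (mat top at z = 0.003): round blue case 160 mm across, 34 mm high, aluminium bezel, white dial, about 0.9 kg. Origin: centre of its underside. Its +x points to 12 o'clock (red hour mark, red stud), -x to 6, -y to 3, +y to 9 (clockwise seen from above). Four capped snap studs stand on the bezel, 62 mm from the centre
- stud12_top (a point): centre of the flat top of the red cap of the stud at 12 o'clock (+x side of the clock); cap 20 mm across, 8 mm high. Top 22 mm above the bezel (56 mm above the clock's underside) with the stud fully out, 15 mm when home. The cap sits on a rubber cushion that yields 1 mm per 2 N, 5 mm at most, and springs back; this point moves with the cap
- stud12 (a joint): how far the plunger of the 12 o'clock stud, under its cap, is pushed in, m: 0 fully out, 0.007 fully home against a hard stop; it starts 0 to 1.5 mm in, slides straight down against about 2.5 N of friction (so the cap gives 1 to 1.5 mm first), does not spring back and stays where it is left; 4 to 8 N on the cap sends it home
- stud6_top (a point): centre of the flat top of the black cap of the stud at 6 o'clock (-x side of the clock); cap 20 mm across, 8 mm high. Top 22 mm above the bezel (56 mm above the clock's underside) with the stud fully out, 15 mm when home. The cap sits on a rubber cushion that yields 1 mm per 2 N, 5 mm at most, and springs back; this point moves with the cap
- stud6 (a joint): how far the plunger of the 6 o'clock stud, under its cap, is pushed in, m: 0 fully out, 0.007 fully home against a hard stop; it starts 0 to 1.5 mm in, slides straight down against about 2.5 N of friction (so the cap gives 1 to 1.5 mm first), does not spring back and stays where it is left; 4 to 8 N on the cap sends it home
- stud3_top (a point): centre of the flat top of the black cap of the stud at 3 o'clock (-y side of the clock); cap 20 mm across, 8 mm high. Top 22 mm above the bezel (56 mm above the clock's underside) with the stud fully out, 15 mm when home. The cap sits on a rubber cushion that yields 1 mm per 2 N, 5 mm at most, and springs back; this point moves with the cap
- stud3 (a joint): how far the plunger of the 3 o'clock stud, under its cap, is pushed in, m: 0 fully out, 0.007 fully home against a hard stop; it starts 0 to 1.5 mm in, slides straight down against about 2.5 N of friction (so the cap gives 1 to 1.5 mm first), does not spring back and stays where it is left; 4 to 8 N on the cap sends it home
- stud9_top (a point): centre of the flat top of the black cap of the stud at 9 o'clock (+y side of the clock); cap 20 mm across, 8 mm high. Top 22 mm above the bezel (56 mm above the clock's underside) with the stud fully out, 15 mm when home. The cap sits on a rubber cushion that yields 1 mm per 2 N, 5 mm at most, and springs back; this point moves with the cap
- stud9 (a joint): how far the plunger of the 9 o'clock stud, under its cap, is pushed in, m: 0 fully out, 0.007 fully home against a hard stop; it starts 0 to 1.5 mm in, slides straight down against about 2.5 N of friction (so the cap gives 1 to 1.5 mm first), does not spring back and stays where it is left; 4 to 8 N on the cap sends it home
- loupe: loose black eyeglass (loupe) with a brass band, round, 34 mm across at the top, 30 mm high, 25 g, standing on the clock's dial near its centre, its top 64 mm above the clock's underside; leave it standing. Origin: centre of its underside
- case_ring: loose steel watch case ring, 40 mm across, 9 mm high, on the mat just beside the clock; leave it. Origin: centre of its underside
- movement: loose copper watch movement disc, 28 mm across, 6 mm high, on the mat beside the clock; leave it. Origin: centre of its underside
- screwdriver: loose small screwdriver, black with a red end, 136 mm long, 15 mm high, on the mat beyond the clock; leave it. Origin: under its handle, x towards the blade
- tweezers: loose steel tweezers, 140 mm long, 8 mm high, on the mat to the robot's left; leave them. Origin: underside at mid length, x towards the tips
- holder: loose steel movement holder (small vice), 62 x 46 mm, 23 mm high, on the mat beyond the clock; leave it. Origin: centre of its underside
- oil_stand: fixed aluminium stand with four red oil cups, 190 x 75 mm, 30 mm high, on the robot's right. Origin: centre of its underside
Things that resemble listed ones, but are neither listed nor needed, are in the scene too. What is meant by the clock is not green, and is the smaller of those in its own colour.

How it is judged:
By the outcome, as a careful person would: the job done as asked, in the order asked, and still so for the second after the job is handed in, with the robot touching nothing.
It also fails if it takes over 50 s, if anything falls off the work surface, if the arm or the gripper's body presses on something with over 40 N, if the wrist force passes 120 N, or if a joint passes its speed limit or range.

## Working session

There is one attempt and no reset: what is moved stays moved. The work goes in short steps, Python scripts to look and compute and a shell command to move; the robot and the scene stay as the last step left them, time stands still between calls to the robot, and variables do not carry over. Pictures are saved under pics/ and viewed, at most 10 in all, crops included, and the job is handed in when it is done.

```bash
mkdir -p pics; python3 - <<'E'
from plant import r
import cv2,numpy as np
for n in("scene","top"):
    s=r.snapshot(n); cv2.imwrite(f"pics/{n}0.png",s["img"][:,:,::-1]); np.savez(f"{n}0.npz",**s); print(n,s["mtx"].tolist(),s["k1"],np.round(s["cam_to_world"],3).tolist())
s=r.get_state(); print(s)
E
```

```text
scene [[416.7779141479379, 0.0, 277.06337938745264], [0.0, 416.7779141479379, 207.09626319912576], [0.0, 0.0, 1.0]] 0.004643553461164799 [[0.018, -0.709, 0.705, 1.253], [1.0, 0.006, -0.02, -0.06], [0.01, 0.705, 0.709, 0.849], [0.0, 0.0, 0.0, 1.0]]
top [[470.9186000680097, 0.0, 278.5834184924184], [0.0, 470.9186000680097, 211.01875687196343], [0.0, 0.0, 1.0]] 0.05348712653282635 [[-0.012, 0.993, -0.118, 0.333], [-1.0, -0.013, -0.008, -0.023], [-0.01, 0.118, 0.993, 1.386], [0.0, 0.0, 0.0, 1.0]]
{'clock': 0.1, 'q': array([ 1.14779409,  0.6899047 , -0.19450629,  1.5662107 ,  0.15726595,
        0.90252444, -0.21509541]), 'qd': array([-0.00033052, -0.0024274 ,  0.00075087, -0.00086704, -0.00220328,
        0.00066573, -0.00030742]), 'joint_torque': array([-3.70115289e-03, -5.28503215e+01, -1.27177566e+00, -1.53839064e+01,
       -5.26238023e-02,  2.01482791e-03,  5.17000228e-05]), 'tool_pos': array([ 0.27538718, -0.56043031,  0.23799484]), 'eef_rot': array([ 9.74024169e-01,  2.26442551e-01, -2.39041028e-04, -7.95433380e-04]), 'contact_force': array([-0.63300726, -0.06392609,  0.22498553]), 'moment': array([-0.00589773,  0.01964273, -0.00464346]), 'finger_force': 0.0, 'opening': 0.9974265595232934}
```

View pics/top0.png

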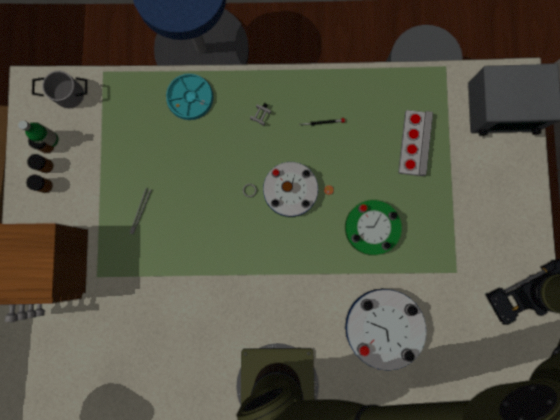

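View pics/scene0.png

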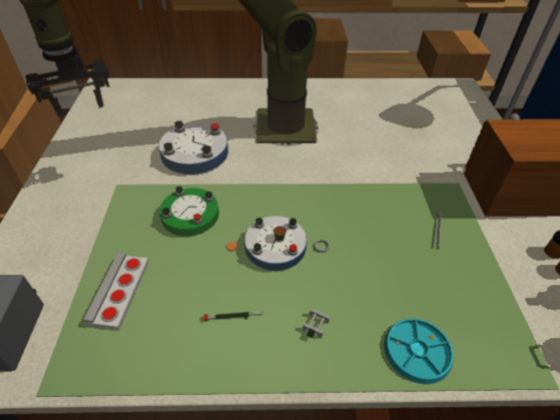

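The top view shows the target clock at about (291,189), with its red stud at (276,173). The loupe is on its dial. The decoys are a green clock at (374,227) and a larger blue one at (385,328). Next I'll locate the caps in both views.

```bash
cat > h.py <<'E'
import numpy as np,cv2
def ray(s,uv):
    u=(np.array(uv,float)-[s["mtx"][0,2],s["mtx"][1,2]])/s["mtx"][0,0]
    p=u.copy()
    for _ in range(20): p=u/(1+float(s["k1"])*(p@p))
    T=s["cam_to_world"]; return T[:3,3],T[:3,:3]@np.array([p[0],-p[1],-1])
def plane(s,uv,z):
    o,d=ray(s,uv); return o+d*(z-o[2])/d[2]
def project(s,P):
    T=s["cam_to_world"]; c=T[:3,:3].T@(np.asarray(P)-T[:3,3]); p=np.array([c[0],-c[1]])/-c[2]
    p*=1+float(s["k1"])*(p@p); return p*s["mtx"][0,0]+s["mtx"][:2,2]
def cross(s1,a,s2,b):
    o1,d1=ray(s1,a);o2,d2=ray(s2,b)
    t=np.linalg.lstsq(np.c_[d1,-d2],o2-o1,rcond=None)[0]; A=o1+t[0]*d1;B=o2+t[1]*d2
    return (A+B)/2,np.linalg.norm(A-B)
E
python3 - <<'E'
import numpy as np,cv2
from h import *
out=[]
for n,(x0,x1,y0,y1) in dict(top=(230,350,150,230),scene=(215,335,205,285)).items():
    s=dict(np.load(n+"0.npz")); im=s["img"][y0:y1,x0:x1]; hsv=cv2.cvtColor(im,cv2.COLOR_RGB2HSV)
    red=((hsv[...,0]<8)|(hsv[...,0]>172))&(hsv[...,1]>150)&(hsv[...,2]>70)
    blk=(im.max(2)<60)
    for nm,m in(("red",red),("blk",blk)):
        k,l,st,c=cv2.connectedComponentsWithStats(m.astype(np.uint8))
        for i in range(1,k):
            if st[i,4]>12:
                uv=c[i]+[x0,y0]; print(n,nm,st[i],uv.round(1),plane(s,uv,.056).round(4))
    out.append(cv2.resize(im[:,:,::-1],None,fx=6,fy=6,interpolation=cv2.INTER_CUBIC)[:300*2][:, :720])
cv2.imwrite("pics/z_top.png",out[0]);cv2.imwrite("pics/z_scene.png",out[1])
E
```

```text
top red [43 20  6  6 28] [275.5 172.2] [ 0.6041 -0.0048  0.056 ]
top blk [73 20  7  7 41] [306.1 173.1] [ 0.6001 -0.0927  0.056 ]
top blk [42 50  7  6 38] [275.  202.5] [ 0.5163 -0.0024  0.056 ]
top blk [72 50  8  7 41] [305.6 203.2] [ 0.5132 -0.0895  0.056 ]
scene red [75 40  6  6 32] [292.5 247.5] [ 0.6044 -0.003   0.056 ]
scene blk [41 14  6  6 30] [258.4 221.4] [ 0.5164 -0.0878  0.056 ]
scene blk [75 14  6  7 34] [292.3 221.7] [5.185e-01 2.000e-04 5.600e-02]
scene blk [60 30  9  6 36] [278.8 237.2] [ 0.5708 -0.0358  0.056 ]
scene blk [40 39  5  7 32] [256.9 247.1] [ 0.6023 -0.0901  0.056 ]
scene blk [ 31  45  50  20 242] [269.3 263.7] [ 0.6533 -0.06    0.056 ]
```

View pics/z_top.png

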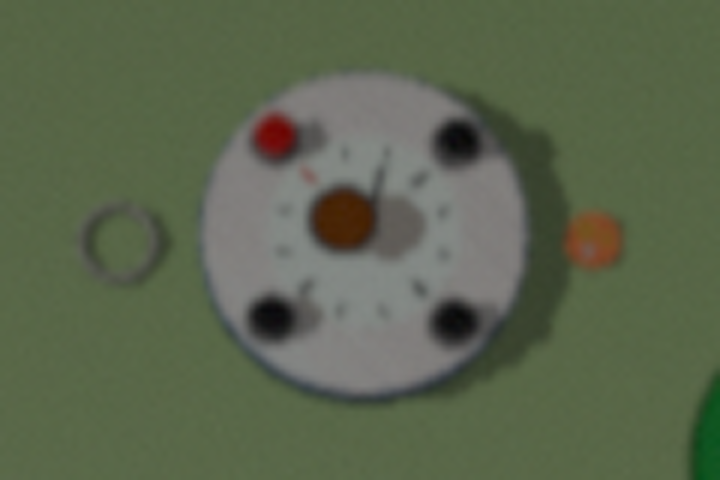

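View pics/z_scene.png

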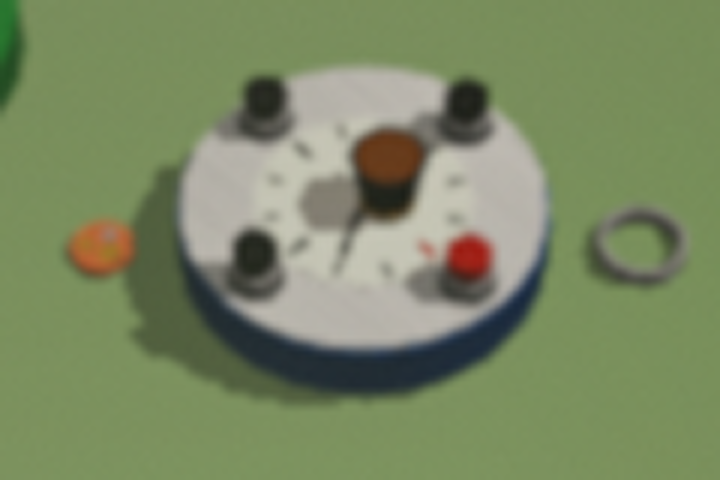

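Upper left in the top view is the red stud (12). Going clockwise, upper right is 3, lower right is 6 and lower left is 9. Both views agree to about 3 mm, the radii are 61–62 mm and 12 o'clock points at +43°. I'll close the fingers and travel high.

```bash
python3 -m pendant '[0,0.2,-0.13,0,0,0,0, 0,0.45,-0.3,0,0,0,0, 0,0.7,-0.46,0,0,0,0, 0,0.9,-0.59,0,0,0,0, 0,0.9,-0.59,0,0,0,0]' 10
python3 -m pendant '[0,0.2,-0.13,0,0,0,0, 0,0.45,-0.3,0,0,0,0, 0,0.7,-0.46,0,0,0,0, 0,0.9,-0.59,0,0,0,0, 0,0.9,-0.59,0,0,0,0]'
python3 -m pendant '[0,0.2,-0.13,0,0,0,0, 0,0.45,-0.3,0,0,0,0, 0,0.7,-0.46,0,0,0,0, 0,0.9,-0.59,0,0,0,0, 0,0.9,-0.59,0,0,0,0]'
cat > go.py <<'E'
import sys,numpy as np
from plant import r
from scipy.spatial.transform import Rotation as R
S={"12":(.604,-.0038),"6":(.514,-.0888),"3":(.6015,-.0914),"9":(.5165,-.0012)}
s=r.get_state(); M=R.from_quat(s["eef_rot"]).as_matrix()
d=np.array([*S[sys.argv[1]],float(sys.argv[2])])-s["tool_pos"]
print("t",s["clock"],"tip",s["tool_pos"].round(4),"F",s["contact_force"].round(2),"open",round(s["opening"],3),"tilt",M[:,2].round(3),"shift",(M.T@d/.15).round(3))
E
python3 go.py 12 0.1
```

```text
clock: 0.6
tool_pos: [0.3618, -0.416, 0.2387]
eef_rot: [0.973, 0.231, 0.001, -0.002]
contact_force: [0.8, -0.2, 0.2]
opening: 0.568
finger_force: 0.0
clock: 1.1
tool_pos: [0.4432, -0.2778, 0.2387]
eef_rot: [0.973, 0.231, 0.001, -0.001]
contact_force: [0.5, -0.8, -0.1]
opening: 0.115
finger_force: 0.0
clock: 1.6
tool_pos: [0.5249, -0.1392, 0.2386]
eef_rot: [0.973, 0.23, 0.002, -0.001]
contact_force: [-0.3, 0.2, -0.4]
opening: 0.006
finger_force: 0.0
t 1.6 tip [ 0.5249 -0.1392  0.2386] F [-0.34  0.2  -0.43] open 0.006 tilt [ 0.002  0.003 -1.   ] shift [ 0.873 -0.57   0.928]
```

```bash
python3 -m pendant '[0,0.25,-0.16,0,0,0,0, 0,0.5,-0.33,0,0,0,0, 0,0.75,-0.48,0.15,0,0,0, 0,0.87,-0.57,0.4,0,0,0, 0,0.87,-0.57,0.65,0,0,0, 0,0.87,-0.57,0.9,0,0,0, 0,0.87,-0.57,0.9,0,0,0, 0,0.87,-0.57,0.9,0,0,0]'
python3 go.py 12 0.062
python3 - <<'E'
from plant import r
import cv2,numpy as np
from h import *
W=r.snapshot("wrist"); T=r.snapshot("top"); im=W["img"][:,:,::-1].copy()
for x,y in((.604,-.0038),(.514,-.0888),(.6015,-.0914),(.5165,-.0012)):
    p=project(W,[x,y,.058]); print(p.round(0)); cv2.circle(im,tuple(int(v) for v in p.clip(-999,999)),4,(255,255,0),1)
cv2.imwrite("pics/w1.png",im)
E
```

```text
clock: 2.4
tool_pos: [0.6013, -0.0118, 0.1038]
eef_rot: [0.974, 0.225, -0.001, 0.001]
contact_force: [0.3, 0.0, 0.9]
opening: 0.005
finger_force: 0.0
t 2.4 tip [ 0.6013 -0.0118  0.1038] F [0.32 0.05 0.87] open 0.005 tilt [-0.001 -0.001 -1.   ] shift [ 0.04  -0.04   0.279]
[270. 227.]
[328. 399.]
[403. 293.]
[204. 346.]
```

View pics/w1.png

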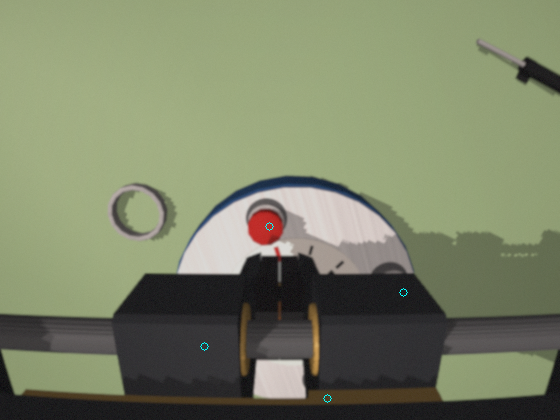

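The red cap is at (265,227) in the wrist view, against a predicted (270,227). That is within 3 mm, so I'll align and descend.

```bash
python3 -m pendant '[0,0.04,-0.045,0,0,0,0, 0,0.04,-0.045,0.08,0,0,0, 0,0.04,-0.045,0.16,0,0,0, 0,0.04,-0.045,0.24,0,0,0, 0,0.04,-0.045,0.24,0,0,0, 0,0.04,-0.045,0.24,0,0,0, 0,0.04,-0.045,0.24,0,0,0]'
python3 go.py 12 0.049
```

```text
clock: 3.2
tool_pos: [0.6041, -0.0012, 0.0678]
eef_rot: [0.974, 0.226, 0.0, 0.0]
contact_force: [0.4, -0.9, -0.4]
opening: 0.008
finger_force: 0.0
t 3.2 tip [ 0.6041 -0.0012  0.0678] F [ 0.44 -0.93 -0.41] open 0.008 tilt [ 0. -0. -1.] shift [-0.008  0.016  0.125]
```

```bash
python3 -m pendant '[0,0,0.01,0.02,0,0,0, 0,0,0.01,0.04,0,0,0, 0,0,0.01,0.05,0,0,0, 0,0,0.01,0.06,0,0,0, 0,0,0.01,0.07,0,0,0, 0,0,0.01,0.08,0,0,0, 0,0,0.01,0.09,0,0,0, 0,0,0.01,0.1,0,0,0, 0,0,0.01,0.1,0,0,0, 0,0,0.01,0.1,0,0,0]'
python3 go.py 12 0.049
```

```text
clock: 4.2
tool_pos: [0.6045, -0.0024, 0.0527]
eef_rot: [0.974, 0.226, -0.0, 0.0]
contact_force: [-0.9, -0.2, 1.5]
opening: 0.004
finger_force: 0.9
t 4.2 tip [ 0.6045 -0.0024  0.0527] F [-0.88 -0.18  1.51] open 0.004 tilt [-0. -0. -1.] shift [-0.007  0.007  0.025]
```

```bash
python3 -m pendant '[0,0,0,0.007,0,0,0, 0,0,0,0.014,0,0,0, 0,0,0,0.02,0,0,0, 0,0,0,0.024,0,0,0, 0,0,0,0.024,0,0,0, 0,0,0,0.024,0,0,0]'
python3 go.py 12 0.049
python3 -m pendant '[0,0,0,0.004,0,0,0, 0,0,0,0.004,0,0,0, 0,0,0,0.004,0,0,0]'
python3 go.py 12 0.049
```

```text
clock: 4.8
tool_pos: [0.6046, -0.0024, 0.0495]
eef_rot: [0.974, 0.226, 0.0, 0.0]
contact_force: [-1.5, -0.1, 5.7]
opening: 0.007
finger_force: 3.0
t 4.8 tip [ 0.6046 -0.0024  0.0495] F [-1.52 -0.08  5.74] open 0.007 tilt [ 0. -0. -1.] shift [-0.008  0.007  0.003]
clock: 5.1
tool_pos: [0.6046, -0.0024, 0.049]
eef_rot: [0.974, 0.226, 0.0, 0.0]
contact_force: [-1.1, -0.2, 6.9]
opening: 0.005
finger_force: 3.4
t 5.1 tip [ 0.6046 -0.0024  0.049 ] F [-1.1  -0.15  6.88] open 0.005 tilt [ 0. -0. -1.] shift [-0.008  0.007 -0.   ]
```

Stud 12 is home: 6.9 N at a tip height of 49.0 mm puts the relaxed cap at about 52 mm, as specified. Next is 6.

```bash
python3 -m pendant '[0,0,0,-0.05,0,0,0, 0,0,0,-0.15,0,0,0, 0,0,0,-0.3,0,0,0, 0,0,0,-0.4,0,0,0, 0,0,0,-0.4,0,0,0]'
python3 go.py 6 0.108
```

```text
clock: 5.6
tool_pos: [0.6064, -0.0023, 0.1112]
eef_rot: [0.974, 0.226, 0.003, 0.0]
contact_force: [0.0, -0.3, -1.1]
opening: 0.004
finger_force: 0.0
t 5.6 tip [ 0.6064 -0.0023  0.1112] F [ 0.01 -0.3  -1.06] open 0.004 tilt [ 0.005  0.    -1.   ] shift [-0.807  0.246  0.018]
```

```bash
python3 -m pendant '[0,-0.2,0.06,0,0,0,0, 0,-0.45,0.14,0,0,0,0, 0,-0.7,0.21,0,0,0,0, 0,-0.8,0.245,0,0,0,0, 0,-0.8,0.245,0.1,0,0,0, 0,-0.8,0.245,0.2,0,0,0, 0,-0.8,0.245,0.26,0,0,0, 0,-0.8,0.245,0.26,0,0,0, 0,-0.8,0.245,0.26,0,0,0, 0,-0.8,0.245,0.26,0,0,0]'
python3 go.py 6 0.049
```

```text
clock: 6.6
tool_pos: [0.5136, -0.0881, 0.07]
eef_rot: [0.974, 0.227, 0.001, 0.0]
contact_force: [0.4, -0.0, -0.4]
opening: 0.006
finger_force: 0.0
t 6.6 tip [ 0.5136 -0.0881  0.07  ] F [ 0.36 -0.01 -0.43] open 0.006 tilt [ 0.001 -0.    -1.   ] shift [-0.     0.005  0.14 ]
```

```bash
python3 -m pendant '[0,0,0,0.03,0,0,0, 0,0,0,0.055,0,0,0, 0,0,0,0.067,0,0,0, 0,0,0,0.077,0,0,0, 0,0,0,0.087,0,0,0, 0,0,0,0.097,0,0,0, 0,0,0,0.107,0,0,0, 0,0,0,0.115,0,0,0, 0,0,0,0.115,0,0,0, 0,0,0,0.115,0,0,0]'
python3 -m pendant '[0,0,0,0.007,0,0,0, 0,0,0,0.014,0,0,0, 0,0,0,0.02,0,0,0, 0,0,0,0.024,0,0,0, 0,0,0,0.024,0,0,0, 0,0,0,0.024,0,0,0]'
python3 go.py 6 0.049
```

```text
clock: 7.6
tool_pos: [0.513, -0.0883, 0.0522]
eef_rot: [0.974, 0.226, -0.0, -0.0]
contact_force: [-0.7, 1.2, 2.1]
opening: 0.009
finger_force: 0.9
clock: 8.2
tool_pos: [0.513, -0.0883, 0.049]
eef_rot: [0.974, 0.226, -0.0, 0.0]
contact_force: [-2.3, -0.6, 6.7]
opening: 0.006
finger_force: 3.4
t 8.2 tip [ 0.513  -0.0883  0.049 ] F [-2.25 -0.55  6.67] open 0.006 tilt [ 0. -0. -1.] shift [ 0.005  0.006 -0.   ]
```

6 is home, with the same height and force. Next is 3.

```bash
python3 -m pendant '[0,0,0,-0.05,0,0,0, 0,0,0,-0.15,0,0,0, 0,0,0,-0.3,0,0,0, 0,0,0,-0.4,0,0,0, 0,0,0,-0.4,0,0,0, 0,0,0,-0.4,0,0,0]'
python3 go.py 3 0.108
```

```text
clock: 8.8
tool_pos: [0.5133, -0.0884, 0.1086]
eef_rot: [0.974, 0.226, 0.0, 0.0]
contact_force: [-1.5, 0.4, -0.8]
opening: 0.005
finger_force: 0.0
t 8.8 tip [ 0.5133 -0.0884  0.1086] F [-1.49  0.39 -0.83] open 0.005 tilt [ 0.001 -0.    -1.   ] shift [0.519 0.278 0.005]
```

```bash
python3 -m pendant '[0,0.2,0.1,0,0,0,0, 0,0.4,0.2,0,0,0,0, 0,0.52,0.275,0,0,0,0, 0,0.52,0.275,0.1,0,0,0, 0,0.52,0.275,0.2,0,0,0, 0,0.52,0.275,0.26,0,0,0, 0,0.52,0.275,0.26,0,0,0, 0,0.52,0.275,0.26,0,0,0, 0,0.52,0.275,0.26,0,0,0]'
python3 go.py 3 0.049
```

```text
clock: 9.7
tool_pos: [0.6012, -0.0909, 0.0701]
eef_rot: [0.974, 0.226, 0.0, 0.0]
contact_force: [1.1, 0.2, -0.5]
opening: 0.004
finger_force: 0.0
t 9.7 tip [ 0.6012 -0.0909  0.0701] F [ 1.12  0.22 -0.47] open 0.004 tilt [ 0. -0. -1.] shift [0.    0.004 0.141]
```

```bash
python3 -m pendant '[0,0,0,0.03,0,0,0, 0,0,0,0.055,0,0,0, 0,0,0,0.067,0,0,0, 0,0,0,0.077,0,0,0, 0,0,0,0.087,0,0,0, 0,0,0,0.097,0,0,0, 0,0,0,0.107,0,0,0, 0,0,0,0.115,0,0,0, 0,0,0,0.115,0,0,0, 0,0,0,0.115,0,0,0]'
python3 -m pendant '[0,0,0,0.007,0,0,0, 0,0,0,0.014,0,0,0, 0,0,0,0.02,0,0,0, 0,0,0,0.024,0,0,0, 0,0,0,0.024,0,0,0, 0,0,0,0.024,0,0,0]'
python3 go.py 3 0.049
```

```text
clock: 10.7
tool_pos: [0.6011, -0.0909, 0.0523]
eef_rot: [0.974, 0.226, -0.0, -0.0]
contact_force: [-1.0, 0.3, 2.1]
opening: 0.006
finger_force: 0.9
clock: 11.3
tool_pos: [0.6012, -0.0909, 0.0492]
eef_rot: [0.974, 0.226, -0.0, 0.0]
contact_force: [-2.7, -0.1, 6.3]
opening: 0.005
finger_force: 3.2
t 11.3 tip [ 0.6012 -0.0909  0.0492] F [-2.68 -0.08  6.35] open 0.005 tilt [-0. -0. -1.] shift [0.001 0.004 0.001]
```

```bash
python3 -m pendant '[0,0,0,-0.05,0,0,0, 0,0,0,-0.15,0,0,0, 0,0,0,-0.3,0,0,0, 0,0,0,-0.4,0,0,0, 0,0,0,-0.4,0,0,0, 0,0,0,-0.4,0,0,0]'
python3 go.py 9 0.108
```

```text
clock: 11.9
tool_pos: [0.6014, -0.0909, 0.1091]
eef_rot: [0.974, 0.226, 0.0, 0.0]
contact_force: [-0.2, -0.6, 0.3]
opening: 0.003
finger_force: 0.0
t 11.9 tip [ 0.6014 -0.0909  0.1091] F [-0.2  -0.62  0.3 ] open 0.003 tilt [ 0.001 -0.    -1.   ] shift [-0.244 -0.787  0.007]
```

```bash
python3 -m pendant '[0,-0.06,-0.2,0,0,0,0, 0,-0.14,-0.45,0,0,0,0, 0,-0.21,-0.68,0,0,0,0, 0,-0.243,-0.785,0,0,0,0, 0,-0.243,-0.785,0.1,0,0,0, 0,-0.243,-0.785,0.2,0,0,0, 0,-0.243,-0.785,0.26,0,0,0, 0,-0.243,-0.785,0.26,0,0,0, 0,-0.243,-0.785,0.26,0,0,0, 0,-0.243,-0.785,0.26,0,0,0]'
python3 go.py 9 0.049
```

```text
clock: 12.9
tool_pos: [0.5169, -0.0014, 0.0702]
eef_rot: [0.974, 0.226, 0.0, 0.0]
contact_force: [0.2, 0.4, -0.5]
opening: 0.003
finger_force: 0.0
t 12.9 tip [ 0.5169 -0.0014  0.0702] F [ 0.18  0.42 -0.47] open 0.003 tilt [ 0.001 -0.    -1.   ] shift [-0.002 -0.003  0.141]
```

```bash
python3 -m pendant '[0,0,0,0.03,0,0,0, 0,0,0,0.055,0,0,0, 0,0,0,0.067,0,0,0, 0,0,0,0.077,0,0,0, 0,0,0,0.087,0,0,0, 0,0,0,0.097,0,0,0, 0,0,0,0.107,0,0,0, 0,0,0,0.115,0,0,0, 0,0,0,0.115,0,0,0, 0,0,0,0.115,0,0,0]'
python3 -m pendant '[0,0,0,0.007,0,0,0, 0,0,0,0.014,0,0,0, 0,0,0,0.02,0,0,0, 0,0,0,0.024,0,0,0, 0,0,0,0.024,0,0,0, 0,0,0,0.024,0,0,0]'
python3 go.py 9 0.049
```

```text
clock: 13.9
tool_pos: [0.5165, -0.0013, 0.0525]
eef_rot: [0.974, 0.226, -0.0, 0.0]
contact_force: [-1.1, -1.5, 1.9]
opening: 0.002
finger_force: 0.9
clock: 14.5
tool_pos: [0.5165, -0.0013, 0.0492]
eef_rot: [0.974, 0.226, -0.0, 0.0]
contact_force: [-1.3, -0.7, 6.1]
opening: 0.002
finger_force: 3.2
t 14.5 tip [ 0.5165 -0.0013  0.0492] F [-1.34 -0.72  6.14] open 0.002 tilt [ 0. -0. -1.] shift [ 0.    -0.001  0.001]
```

All four are pressed. I'll lift straight up, back off toward the robot's right, and check.

```bash
python3 -m pendant '[0,0,0,-0.05,0,0,0, 0,0,0,-0.15,0,0,0, 0,0,0,-0.3,0,0,0, 0,0,0,-0.6,0,0,0, 0,0,0,-0.9,0,0,0, 0,0,0,-0.9,0,0,0]' | head -2
python3 -m pendant '[0,-0.1,0.2,0,0,0,0, 0,-0.2,0.4,0,0,0,0, 0,-0.3,0.65,0,0,0,0, 0,-0.4,0.9,0,0,0,0, 0,-0.4,0.9,0,0,0,0]' | head -2
python3 -m pendant '[0,-0.1,0.2,0,0,0,0, 0,-0.2,0.4,0,0,0,0, 0,-0.3,0.65,0,0,0,0, 0,-0.4,0.9,0,0,0,0, 0,-0.4,0.9,0,0,0,0, 0,-0.4,0.9,0,0,0,0]' | head -2
python3 - <<'E'
from plant import r
import cv2,numpy as np
A=[]
for n,(x,y) in dict(top=(230,150),scene=(215,205)).items():
    b=np.load(n+"0.npz")["img"]; a=r.snapshot(n)["img"]
    A.append(np.hstack([cv2.resize(i[y:y+85,x:x+120,::-1],None,fx=3.3,fy=3.3,interpolation=cv2.INTER_CUBIC) for i in(b,a)]))
cv2.imwrite("pics/end.png",np.vstack(A))
E
```

```text
clock: 15.1
tool_pos: [0.5204, -0.0011, 0.1892]
clock: 15.6
tool_pos: [0.5215, -0.1567, 0.1833]
clock: 16.2
tool_pos: [0.5276, -0.2966, 0.1831]
```

View pics/end.png

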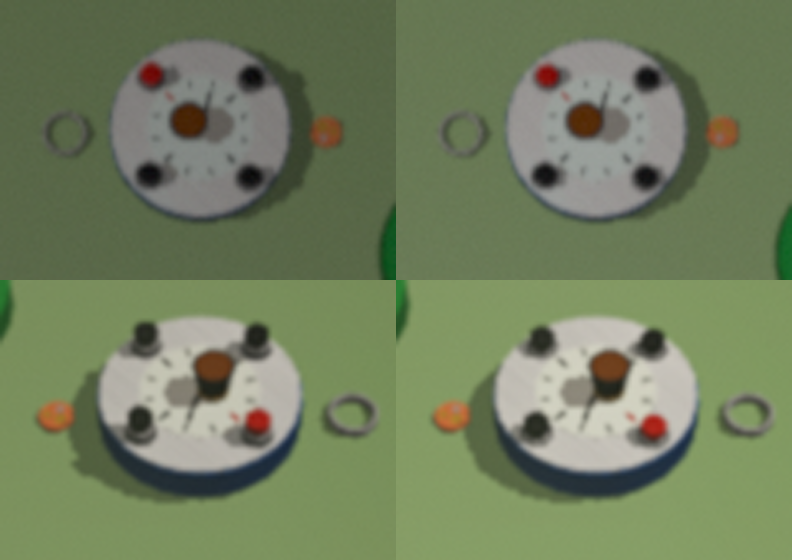

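Comparing before (left) and after (right), all four caps sit equally lower. The clock, loupe, ring and movement haven't moved, so I'll hand it in.

```bash
python3 -c "
from plant import r
print(r.finish_job())"
```

```text
the job is handed in; nothing more can be done
None
```

I pressed all four studs home in the order 12, 6, 3, 9, with 6 to 7 N on each at the end of its press; the before and after pictures show the clock, loupe, ring and movement disc unmoved, and I handed the job in at about 16 s, with no verdict returned.

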